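Unscrew the left-hand spinner cap of a desk fan

TASK

The desk fan that dries the clay models is to be cleaned: it faces the ceiling, its front guard is off and its blade is wedged still. Unscrew the white spinner cap in the middle of the blade, which has a left-hand thread like most fan spinners, lift it off and set it down, dome up, in the wide empty bay of the grey parts tray. Do not drop it, and leave the clay heart where it lies.

Things in the scene. Friction and masses are not known exactly. Their poses are not given: they have to be found in the camera images.
- spinner_center (a point): Centre (half-way up, on the axis) of the white ribbed spinner cap: round, 56 mm across, straight side wall 30 mm high then a low dome, 42 mm tall, about 60 g, open underneath. z points up out of the dome. It starts screwed down, hand-tight, its underside on the blade hub, 180 mm above the bench. Grip across the ribbed wall at any yaw.
- boss_top (a point): Top centre of the fan's fixed threaded boss, hidden in the cap: 32 mm across, 26 mm tall, axis upright. Coarse three-start LEFT-HAND thread: seen from above, turning the cap CLOCKWISE unscrews it, rising 30 mm per turn (4.8 mm per rad); anticlockwise only tightens it. The thread lets go after about 2.7 rad (13 mm of rise); the cap then lifts straight off.
- boss_foot (a point): Foot of that boss: axis point on top of the blue blade hub (62 mm across), 180 mm above the bench, where the cap's underside rests. Around it: blue blades, 10 mm and more below this point; chrome guard ring, radius 135 mm, top 8 mm above this point; a wooden dowel 88 mm from the axis, up to 21 mm above this point, wedges the blade. The fan is fixed.
- tray_bay (a point): Centre of the floor of the wide empty bay of the grey parts tray, 4 mm above the bench. The bay is 134 mm along the tray's x axis and 132 mm along its y axis; walls rise 20 mm above this point. Beyond the divider, on the tray's +x side, a narrow bay holds the guard's clips. The tray is fixed.
- heart: Clay model of a heart, terracotta with red and blue vessels, about 135 by 85 mm and 48 mm high, loose on the white work sheet. Origin at its underside. To be left alone.
Not all that is in view belongs to the job. Of the things that look like the part that bears spinner_center, the larger one is meant.

How it is judged:
By the outcome, as a careful person would: the job done as asked, in the order asked, and still so for the second after the job is handed in, with the robot touching nothing.
It also fails if it takes over 54 s, if anything falls off the work surface, if the arm or the gripper's body presses on something with over 40 N, if the wrist force passes 120 N, or if a joint passes its speed limit or range.

ROBOT

A 6-joint arm with a two-finger parallel gripper is mounted at the origin on the work surface. World frame = base frame: x ahead of the robot, y to its left, z up, the work surface at z = 0. Lengths are in mm, angles in degrees, forces in N, time in s.
With the tool pointing down it reaches from about 350 to 850 mm from the base axis. Payload 8.1 kg.
Tool frame: the origin (TCP) lies at the centre of the arm's flange, where the gripper is bolted on; the fingertips stand 173 mm ahead of it and the grasp point (between the pads) lies 155 mm ahead of it; z points along the fingers, y is the line along which they close (so a half turn about z gives the same grasp; the last joint's range is limited). The gripper opens to 85 mm and grips with 20 to 120 N. Pads are 22 mm wide; open, the fingers measure 114 mm over their backs; the gripper's body (76 mm by 85 mm) begins 54 mm behind the grasp point. The pads swing forward as they close: fully open they stand 13 mm farther back than shut.
Start: joints at [-74.909, 7.471, 85.268, -0, 87.261, -4.893], TCP at [205.083, -563.869, 404.692] pointing down, gripper open.
Joint ranges: [-169.43, 169.43], [-51.17, 129.36], [1.28, 143.12], [-76.62, 256.62], [0, 156.53], [-152.29, 152.29]. Speed limits (degrees/s): [136.94, 136.94, 159.86, 180, 180, 180].

INTERFACE

Orientations are given as [roll, pitch, yaw] about the fixed x, y, z axes, in that order (R = Rz(yaw) Ry(pitch) Rx(roll)).
In Python, from bench import * gives the robot as it stands.
- The arm moves only by the shell command python3 -m jog 'ROWS' [FORCE]. ROWS is text: rows parted by semicolons, each of 7 numbers parted by spaces: the shift along the tool's x, y, z scaled (see below), then the turn, a rotation vector about the tool's x, y, z scaled (see below), then the closure, from -1 (fully open) to 1 (shut). In form: tx ty tz wx wy wz hand; .... A call has 1 to 5 rows; each row shifts and turns the commanded pose from where the row before left it, along the tool's axes as they then stand; what a row does not reach is not made up. The controller multiplies each number of a shift by 0.1 m and each number of a turn by 60 degrees. A row lasts 1/8 s, in which the tool goes at most 62.5 mm and 10.7 degrees, less where a joint would pass 70% of its speed; a pose out of reach is approached as far as the arm can. A call with a number of a shift or a turn outside -1 to 1 is refused whole. A call with a gripper value outside its range is refused whole. The fingers move at their own pace and stop on an object; FORCE is the grip in N (left out, the last holds). Time passes only in rows, so rows that do not move let the fingers close. It gives the time, the measured TCP pose, the force, the opening and the grip force at its end, in the units of the state.
- sense(): the state, without advancing time (a new reading comes with each control period).
- snapshot(name): name is "scene" or "top" or "wrist"; returns a dict with "img" (400x640x3 uint8, red, green, blue), "fx", "fy", "cx", "cy" (pixels), "extrinsics" (4x4, takes a point from camera to world coordinates). Camera axes: x right, y down, z forward; pixel columns grow to the right and rows downward; lengths in mm; the calibration is good to about 2 mm. A picture is of the moment at which its call begins. There is no depth.
- hand_in(): hands the job in; it is judged then, once.
The state is a dict: "time": time; "joint_pos": joint angles; "qd": joint speeds; "joint_efforts": joint torques, N m; "tool_pos": TCP position; "tcp_rot": TCP orientation; "ft_force": force on the tool from outside, world axes, zero at the start; "wrist_torque": the same for the moment, N m; "finger_gap": finger opening in mm; "grip_force": force on a finger pad.
Only numpy, scipy, OpenCV 4.12 (cv2) and the standard library are available. Lean on these libraries where they do the work, as an engineer would, in place of code of your own. Each camera call takes 0.05 s, during which the arm holds its last target. There are 200 camera calls.

## Working session

There is one attempt and no reset: what is moved stays moved. The work goes in short steps, Python scripts to look and compute and a shell command to move; the robot and the scene stay as the last step left them, time stands still between calls to the robot, and variables do not carry over. Pictures are saved under pics/ and viewed, at most 13 in all, crops included, and the job is handed in when it is done.

```bash
mkdir -p pics; cat > h.py <<'E'
from bench import *
import cv2, numpy as np
def snap(n,f):
    s=snapshot(n); cv2.imwrite(f,s["img"][:,:,::-1]); np.savez(f[:-4]+'.npz',K=[s["fx"],s["fy"],s["cx"],s["cy"]],E=s["extrinsics"]); return s
def ray(f,u,v,z):
    d=np.load(f[:-4]+'.npz');fx,fy,cx,cy=d['K'];E=d['E']
    r=E[:3,:3]@np.array([(u-cx)/fx,(v-cy)/fy,1]);o=E[:3,3]
    return o+r*(z-o[2])/r[2]
E
python3 - <<'E'
from h import *
a=snap("top","pics/top.png");b=snap("scene","pics/scene.png")
print(a["extrinsics"],a["fx"]);print(b["extrinsics"]);s=sense();print(s)
E
```

```text
[[ 6.39501119e-03 -9.95528454e-01  9.42454255e-02  3.91346350e+02]
 [-9.99780930e-01 -8.24364943e-03 -1.92388896e-02  6.03575856e+00]
 [ 1.99297883e-02 -9.41017462e-02 -9.95363082e-01  1.11513833e+03]
 [ 0.00000000e+00  0.00000000e+00  0.00000000e+00  1.00000000e+00]] 434.06891029804865
[[ 7.72178765e-01  4.25371314e-01 -4.72016102e-01  1.13502971e+03]
 [ 6.35165268e-01 -4.96319937e-01  5.91803685e-01 -8.17581079e+02]
 [ 1.74653088e-02 -7.56786472e-01 -6.53428801e-01  1.03659911e+03]
 [ 0.00000000e+00  0.00000000e+00  0.00000000e+00  1.00000000e+00]]
{'time': 0.1, 'joint_pos': array([-7.49076520e+01,  7.50975164e+00,  8.53220482e+01, -9.43443022e-04,
        8.72619616e+01, -4.89263862e+00]), 'qd': array([-0.05546326, -0.12927772, -0.12106066, -0.04117034, -0.04410631,
        0.01578606]), 'joint_efforts': array([ 1.32339697e-03, -5.70950174e+01, -5.01942015e+01, -1.16773908e-04,
        8.07938719e-03,  4.82338658e-05]), 'tool_pos': array([ 205.03325754, -563.66379002,  403.76933627]), 'tcp_rot': array([-1.79906500e+02, -7.05795015e-03,  1.99850267e+01]), 'ft_force': array([ 0.20093974, -1.0243893 , -0.33624972]), 'wrist_torque': array([ 0.03400621, -0.03214983, -0.02268488]), 'grip_force': 0.0, 'finger_gap': 85.13277220989845}
```

View pics/top.png

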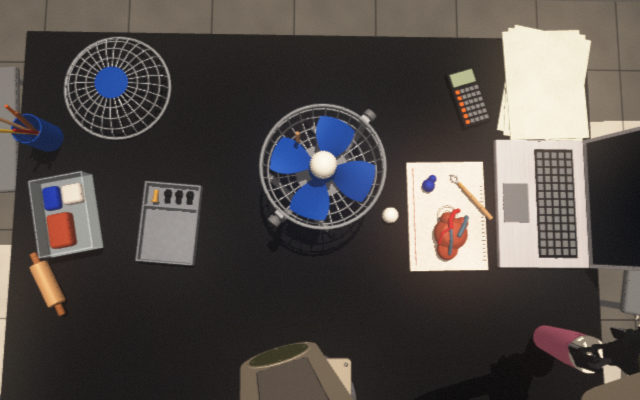

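View pics/scene.png

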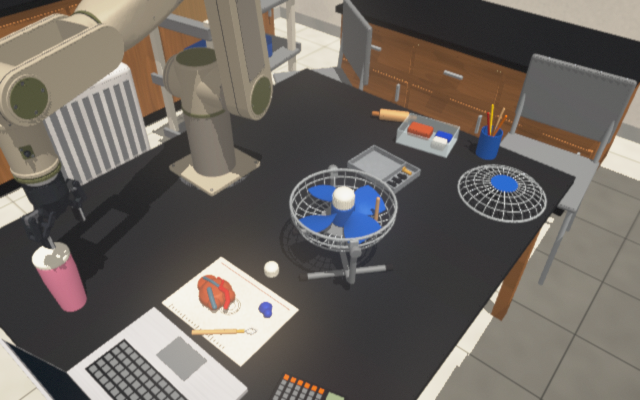

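The top view shows the white cap at about (323,164), the small decoy at (390,215), the wide tray bay at about (168,235) and the dowel at about (296,136). A pink bottle stands under the gripper. Next I'll refine the cap and tray.

```bash
python3 - <<'E'
from h import *
for n,box in (("top",(295,140,350,190)),("scene",(325,180,362,217))):
    f=f"pics/{n}.png";im=cv2.imread(f);x0,y0,x1,y1=box
    hs=cv2.cvtColor(im[y0:y1,x0:x1],cv2.COLOR_BGR2HSV)
    m=((hs[...,1]<60)&(hs[...,2]>150)).astype(np.uint8)
    N,l,st,c=cv2.connectedComponentsWithStats(m);k=1+np.argmax(st[1:,4]);print(n,st[k]+[x0,y0,0,0,0],c[k]+[x0,y0])
    u,v=c[k]+[x0,y0];print(ray(f,u,v,205))
    if n=="top": print("bottom-ish",ray(f,u-13,v,210),ray(f,u+13,v,210))
t=cv2.imread("pics/top.png")
a=cv2.resize(t[170:275,125:215],None,fx=5,fy=5,interpolation=cv2.INTER_CUBIC)
b=cv2.resize(t[120:200,260:330],None,fx=5,fy=5,interpolation=cv2.INTER_CUBIC)
o=np.zeros((525,800,3),np.uint8);o[:,:450]=a;o[:400,450:]=b
cv2.imwrite("pics/crop.png",o)
E
```

```text
top [306 147  40  30 649] [323.5146379  162.08012327]
[563.85212784 -30.79624874 205.        ]
bottom-ish [562.6249887   -3.10661767 210.        ] [563.18422568 -58.11448693 210.        ]
scene [333 185  22  25 452] [343.36061947 197.63495575]
[568.1410287  -38.88263327 205.        ]
```

View pics/crop.png

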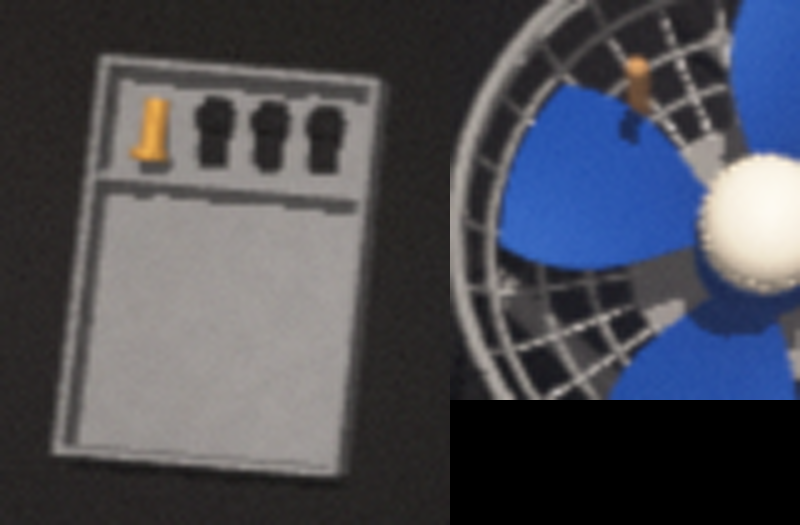

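```bash
cat >> h.py <<'E'
from scipy.spatial.transform import Rotation as Ro
def need(p,yaw=None,s=None):
    s=s or sense();R=Ro.from_euler('xyz',s["tcp_rot"],degrees=True)
    d=R.inv().apply(np.array(p)-s["tool_pos"]);print("tcp",s["tool_pos"].round(1),s["tcp_rot"].round(2),"j6",s["joint_pos"][5].round(1),"shift units",(d/100).round(3))
    if yaw is not None: print("turn units",((R.inv()*Ro.from_euler('xyz',[180,0,yaw],degrees=True)).as_rotvec(degrees=True)/60).round(3))
def lines(fs,px):
    A=np.zeros((3,3));b=np.zeros(3)
    for f,(u,v) in zip(fs,px):
        p,q=ray(f,u,v,0),ray(f,u,v,300);d=(q-p)/np.linalg.norm(q-p);M=np.eye(3)-np.outer(d,d);A+=M;b+=M@p
    return np.linalg.solve(A,b)
E
python3 - <<'E'
from h import *
f="pics/top.png";im=cv2.imread(f)
hs=cv2.cvtColor(im,cv2.COLOR_BGR2HSV);m=((hs[...,1]<70)&(hs[...,2]>185)).astype(np.uint8);m[:145]=0;m[185:]=0;m[:,:300]=0;m[:,345:]=0
m=cv2.morphologyEx(m,cv2.MORPH_OPEN,np.ones((5,5)))
c=max(cv2.findContours(m,0,1)[0],key=cv2.contourArea);(u,v),r=cv2.minEnclosingCircle(c);print(u,v,r,cv2.boundingRect(c))
print("top",ray(f,u,v,206),"scene",ray("pics/scene.png",343.4,197.6,203),"tri",lines([f,"pics/scene.png"],[(u,v),(343.4,197.6)]))
P=lambda x,y,z:ray(f,125+x/5,170+y/5,z)
for n,q in dict(bl=(55,453),br=(342,475),tl=(103,57),tr=(382,78),divL=(97,180),divR=(358,200)).items():print(n,P(*q,24).round(1))
print("floor guess",P(218,333,4))
need([560,-31,460])
E
```

```text
323.0833435058594 162.0833282470703 12.923479080200195 (311, 151, 25, 24)
top [563.64637478 -29.83931319 206.        ] scene [566.77018778 -36.83894125 203.        ] tri [564.1691884  -31.0325942  197.89139988]
bl [346.5 424.9  24. ]
br [336.4 283.3  24. ]
tl [544.3 409.8  24. ]
tr [534.9 269.7  24. ]
divL [482.2 410.1  24. ]
divR [473.1 279.8  24. ]
floor guess [406.45719744 353.30086718   4.        ]
tcp [ 205.  -563.7  403.8] [-1.7991e+02 -1.0000e-02  1.9990e+01] j6 -4.9 shift units [ 5.156 -3.794 -0.555]
```

```bash
python3 -m jog '0 0 -0.56 0 0 0 -1;0.43 -0.31 0 0 0 0 -1;0.43 -0.31 0 0 0 0 -1;0.43 -0.31 0 0 0 0 -1;0.43 -0.31 0 0 0 0 -1' 40
python3 -m jog '0.43 -0.31 0 0 0 0 -1;0.43 -0.31 0 0 0 0 -1;0.43 -0.31 0 0 0 0 -1;0.43 -0.31 0 0 0 0 -1;0.43 -0.31 0 0 0 0 -1'
python3 -m jog '0.43 -0.31 0 0 0 0 -1;0.43 -0.31 0 0 0 0 -1;0.43 -0.31 0 0 0 0 -1;0 0 0 0 0 0 -1'
python3 - <<'E'
from h import *
w=snap("wrist","pics/w1.png");print(w["extrinsics"].round(3),w["fx"]);need([564,-31,460],-173)
E
```

```text
time: 0.72
tool_pos: [325.0, -387.0, 460.3]
tcp_rot: [-180.0, -0.0, 20.0]
ft_force: [1.1, -0.5, -0.7]
finger_gap: 85.3
grip_force: 0.0
time: 1.35
tool_pos: [474.0, -167.8, 460.4]
tcp_rot: [-180.0, 0.0, 20.0]
ft_force: [0.5, 0.0, -0.3]
finger_gap: 85.4
grip_force: 0.0
time: 1.85
tool_pos: [563.9, -34.8, 459.6]
tcp_rot: [-179.9, 0.1, 20.2]
ft_force: [-0.8, 0.2, -0.6]
finger_gap: 85.6
grip_force: 0.0
[[ 3.46000e-01 -8.98000e-01 -2.73000e-01  6.33456e+02]
 [-9.38000e-01 -3.32000e-01 -9.90000e-02 -8.06000e+00]
 [-2.00000e-03  2.90000e-01 -9.57000e-01  4.28740e+02]
 [ 0.00000e+00  0.00000e+00  0.00000e+00  1.00000e+00]] 308.923994743726
tcp [563.3 -36.4 459.7] [-1.7996e+02  9.0000e-02  2.0160e+01] j6 60.9 shift units [ 0.025 -0.049 -0.003]
turn units [-2.000e-03 -1.000e-03 -2.781e+00]
```

View pics/w1.png

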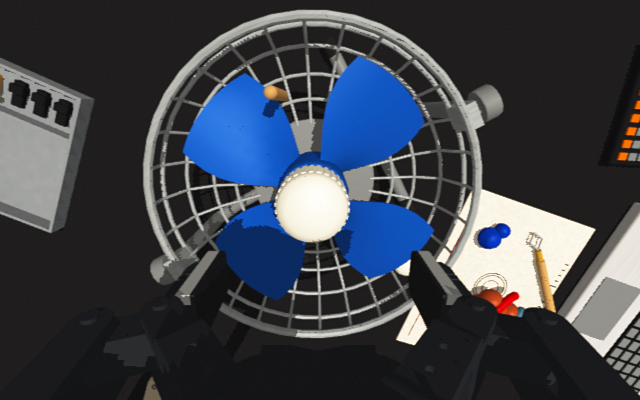

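The wrist view shows the cap's ribbed rim spanning u 274–350 and v 168–243, so its centre is about (312,206). The dowel tip is at (272,92).

```bash
python3 - <<'E'
from h import *
f="pics/w1.png";im=cv2.imread(f);hs=cv2.cvtColor(im,cv2.COLOR_BGR2HSV)
m=((hs[...,1]<80)&(hs[...,2]>170)).astype(np.uint8);m[:,:260]=0;m[:,360:]=0;m[:160]=0;m[260:]=0
m=cv2.morphologyEx(m,cv2.MORPH_OPEN,np.ones((7,7)))
c=max(cv2.findContours(m,0,1)[0],key=cv2.contourArea);(u,v),r=cv2.minEnclosingCircle(c);print(u,v,r,cv2.boundingRect(c))
# model: fit (x,y) so that rendered silhouette matches mask
d=np.load(f[:-4]+'.npz');fx,fy,cx,cy=d['K'];Ei=np.linalg.inv(d['E'])
t=np.linspace(0,2*np.pi,60)
def sil(x,y):
    P=[(x+r*np.cos(a),y+r*np.sin(a),z) for r,z in ((28,180),(28,210),(24,216),(15,220)) for a in t]
    q=(Ei[:3,:3]@np.array(P).T).T+Ei[:3,3];return cv2.convexHull(np.c_[fx*q[:,0]/q[:,2]+cx,fy*q[:,1]/q[:,2]+cy].astype(np.float32))
h=sil(564,-31);print("pred at 564,-31",cv2.boundingRect(h))
h=sil(560,-31);print("pred at 560",cv2.boundingRect(h))
for z in (206,210,214):print(z,ray(f,312,205.5,z))
E
```

```text
312.0213928222656 203.62689208984375 38.46360397338867 (277, 166, 71, 76)
pred at 564,-31 (277, 161, 76, 80)
pred at 560 (275, 166, 76, 80)
206 [562.42191526 -28.99816759 206.        ]
210 [563.69755989 -28.62216242 210.        ]
214 [564.97320452 -28.24615724 214.        ]
```

```bash
python3 -m jog '0.02 -0.07 0 0 0 0 -1;0 0 0 0 0 -0.174 -1;0 0 0 0 0 -0.174 -1;0 0 0 0 0 -0.174 -1;0 0 0 0 0 -0.174 -1'
for i in 1; do :; done
python3 -m jog '0 0 0 0 0 -0.174 -1;0 0 0 0 0 -0.174 -1;0 0 0 0 0 -0.174 -1;0 0 0 0 0 -0.174 -1;0 0 0 0 0 -0.174 -1'
python3 -m jog '0 0 0 0 0 -0.174 -1;0 0 0 0 0 -0.174 -1;0 0 0 0 0 -0.174 -1;0 0 0 0 0 -0.174 -1;0 0 0 0 0 -0.174 -1'
python3 -m jog '0 0 0 0 0 -0.174 -1;0 0 0 0 0 -0.174 -1;0 0 0 0 0 0 -1;0 0 0 0 0 0 -1'
python3 - <<'E'
from h import *
f="pics/w2.png";w=snap("wrist",f);need([563,-29,357],-173)
im=cv2.imread(f);hs=cv2.cvtColor(im,cv2.COLOR_BGR2HSV)
m=((hs[...,1]<80)&(hs[...,2]>170)).astype(np.uint8);m[:,:240]=0;m[:,380:]=0;m[:130]=0;m[280:]=0
m=cv2.morphologyEx(m,cv2.MORPH_OPEN,np.ones((7,7)))
c=max(cv2.findContours(m,0,1)[0],key=cv2.contourArea);print(cv2.boundingRect(c))
d=np.load(f[:-4]+'.npz');fx,fy,cx,cy=d['K'];Ei=np.linalg.inv(d['E']);t=np.linspace(0,2*np.pi,60)
for x,y in ((563,-29),(566,-29),(563,-26)):
    P=[(x+r*np.cos(a),y+r*np.sin(a),z) for r,z in ((28,180),(28,210),(24,216),(15,220)) for a in t]
    q=(Ei[:3,:3]@np.array(P).T).T+Ei[:3,3];print(x,y,cv2.boundingRect(np.c_[fx*q[:,0]/q[:,2]+cx,fy*q[:,1]/q[:,2]+cy].astype(np.float32)))
E
```

```text
time: 2.52
tool_pos: [561.8, -31.7, 460.9]
tcp_rot: [180.0, 0.0, 62.0]
ft_force: [-0.1, 0.3, -0.5]
finger_gap: 85.6
grip_force: 0.0
time: 3.15
tool_pos: [561.8, -31.7, 460.9]
tcp_rot: [180.0, 0.0, 114.2]
ft_force: [0.6, -0.1, 0.1]
finger_gap: 85.5
grip_force: 0.0
time: 3.78
tool_pos: [561.7, -31.7, 460.9]
tcp_rot: [-180.0, 0.0, 166.4]
ft_force: [0.1, -0.1, -0.4]
finger_gap: 85.4
grip_force: 0.0
time: 4.28
tool_pos: [562.1, -31.2, 460.8]
tcp_rot: [-180.0, 0.0, -173.3]
ft_force: [0.7, -0.2, -0.1]
finger_gap: 85.7
grip_force: 0.0
tcp [562.2 -31.  460.8] [-1.8000e+02  1.0000e-02 -1.7322e+02] j6 -105.2 shift units [-0.011  0.019  1.038]
turn units [-0.     0.    -0.004]
(284, 172, 71, 67)
563 -29 (281, 163, 76, 79)
566 -29 (281, 166, 75, 80)
563 -26 (285, 163, 76, 79)
```

View pics/w2.png

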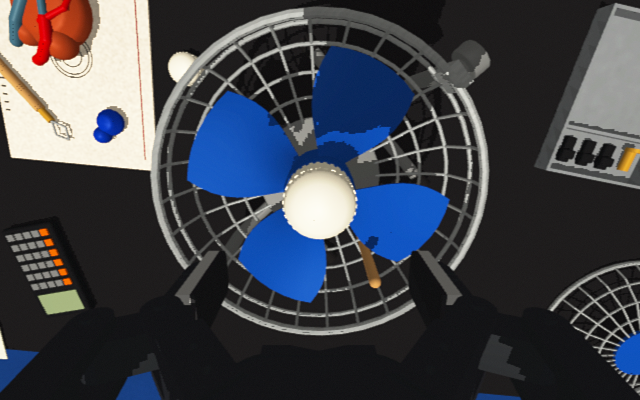

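The rim in this view spans about u 282–357, down to v 239. Averaging both opposed views gives a cap axis of (561.5, −29). Now I'll descend.

```bash
python3 -m jog '0.006 0.02 0.4 0 0 0 -1;0 0 0.3 0 0 0 -1;0 0 0.2 0 0 0 -1;0 0 0.1 0 0 0 -1;0 0 0.03 0 0 0 -1'
python3 -m jog '0 0 0 0 0 0 -1;0 0 0 0 0 0 -1'
python3 - <<'E'
from h import *
need([561.5,-29,357],-173);snap("scene","pics/s2.png")
im=cv2.imread("pics/s2.png");cv2.imwrite("pics/s2c.png",cv2.resize(im[120:280,250:450],None,fx=4,fy=3.75,interpolation=cv2.INTER_CUBIC)[:600,:800])
E
```

```text
time: 4.95
tool_pos: [561.6, -28.8, 357.7]
tcp_rot: [-180.0, 0.0, -173.0]
ft_force: [0.5, -0.7, 0.8]
finger_gap: 85.7
grip_force: 0.0
time: 5.2
tool_pos: [561.9, -28.8, 358.9]
tcp_rot: [-180.0, 0.1, -173.0]
ft_force: [-0.4, -0.6, 0.4]
finger_gap: 85.4
grip_force: 0.0
tcp [561.9 -28.8 358.9] [-1.7997e+02  1.0000e-01 -1.7298e+02] j6 -105.2 shift units [ 0.004 -0.002  0.019]
turn units [-0.     0.002  0.   ]
```

View pics/s2c.png

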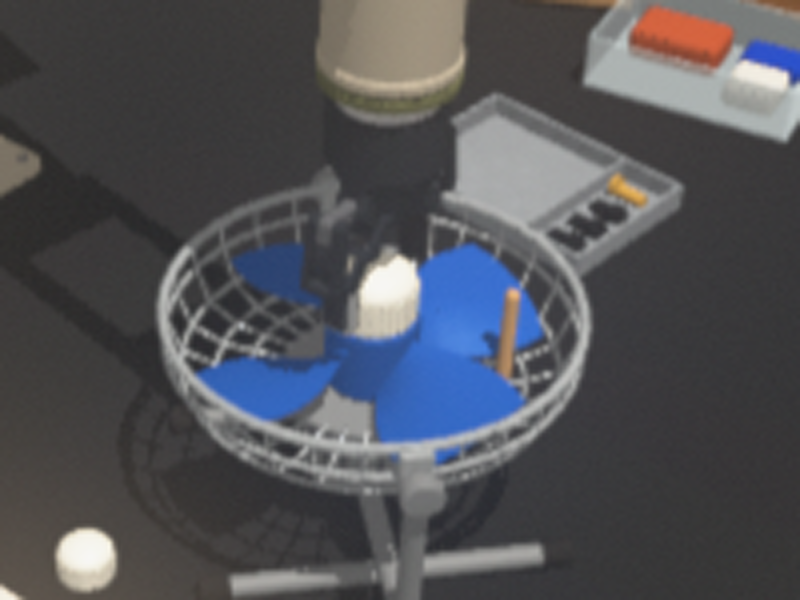

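The fingers straddle the cap cleanly and stay clear of the dowel and guard ring. Closing.

```bash
python3 -m jog '0 0 0 0 0 0 1;0 0 0 0 0 0 1;0 0 0 0 0 0 1;0 0 0 0 0 0 1;0 0 0 0 0 0 1' 70
python3 -m jog '0 0 0 0 0 0 1;0 0 0 0 0 0 1'
```

```text
time: 5.88
tool_pos: [561.8, -28.9, 358.8]
tcp_rot: [-180.0, 0.1, -173.0]
ft_force: [-0.8, -0.8, 5.0]
finger_gap: 54.8
grip_force: 74.3
time: 6.12
tool_pos: [561.8, -28.9, 358.7]
tcp_rot: [-180.0, 0.1, -173.0]
ft_force: [-0.4, -0.2, 6.5]
finger_gap: 54.9
grip_force: 74.3
```

```bash
python3 -m jog '0 0 -0.003 0 0 0.08 1;0 0 -0.008 0 0 0.16 1;0 0 -0.008 0 0 0.16 1'
python3 -c "
from h import *
s=sense();print(s['wrist_torque'],s['ft_force'],s['tool_pos'],s['tcp_rot'])
w=snap('wrist','pics/w3.png')"
```

```text
time: 6.5
tool_pos: [561.7, -29.3, 359.9]
tcp_rot: [-179.9, 0.1, 162.7]
ft_force: [0.5, -3.5, 2.2]
finger_gap: 54.7
grip_force: 74.1
[-0.53192981 -0.07404881  0.02565284] [ 0.50252395 -3.51878767  2.20734905] [561.6790841  -29.27979198 359.88940135] [-1.79939147e+02  6.30987440e-02  1.62697246e+02]
```

View pics/w3.png

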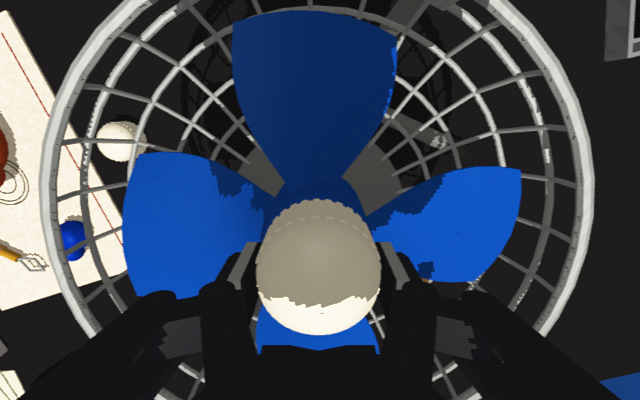

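The cap is held between the pads at about (318,265) and turns smoothly with low forces. Continuing to unscrew.

```bash
python3 -m jog '0 0 -0.009 0 0 0.16 1;0 0 -0.008 0 0 0.16 1;0 0 -0.008 0 0 0.16 1;0 0 -0.008 0 0 0.16 1;0 0 -0.008 0 0 0.16 1'
python3 -m jog '0 0 -0.008 0 0 0.16 1;0 0 -0.008 0 0 0.16 1;0 0 -0.008 0 0 0.16 1;0 0 -0.008 0 0 0.16 1;0 0 -0.008 0 0 0.16 1'
python3 -m jog '0 0 -0.008 0 0 0.16 1;0 0 -0.008 0 0 0.16 1;0 0 -0.008 0 0 0.16 1;0 0 -0.008 0 0 0.16 1;0 0 -0.008 0 0 0.16 1'
python3 -m jog '0 0 0 0 0 0 1'
python3 -c "
from h import *
s=sense();print(s['wrist_torque'],s['joint_pos'])"
```

```text
time: 7.18
tool_pos: [561.7, -29.4, 364.1]
tcp_rot: [180.0, 0.1, 114.9]
ft_force: [1.6, -5.9, 2.5]
finger_gap: 54.6
grip_force: 74.1
time: 7.8
tool_pos: [561.3, -29.6, 367.9]
tcp_rot: [180.0, 0.1, 66.8]
ft_force: [-2.5, -6.2, 4.2]
finger_gap: 55.1
grip_force: 74.2
time: 8.43
tool_pos: [561.2, -29.3, 371.7]
tcp_rot: [180.0, 0.1, 18.9]
ft_force: [-3.5, -4.1, 4.7]
finger_gap: 55.1
grip_force: 74.3
time: 8.55
tool_pos: [561.2, -29.1, 371.9]
tcp_rot: [180.0, 0.1, 19.2]
ft_force: [-4.0, -3.4, 5.2]
finger_gap: 55.0
grip_force: 74.3
[-0.52805254  0.8068193  -0.08342878] [-8.18006066e+00  2.61947187e+00  9.38404854e+01 -4.48667090e-02
  8.35843642e+01  6.26670255e+01]
```

```bash
python3 -m jog '0 0 -0.008 0 0 0.16 1;0 0 -0.008 0 0 0.16 1;0 0 -0.01 0 0 0 1;0 0 -0.02 0 0 0 1;0 0 0 0 0 0 1'
```

```text
time: 9.18
tool_pos: [561.2, -28.7, 375.7]
tcp_rot: [-180.0, 0.1, 0.0]
ft_force: [-4.6, -2.7, -1.7]
finger_gap: 55.3
grip_force: 74.4
```

```bash
python3 -m jog '0 0 -0.03 0 0 0 1;0 0 -0.05 0 0 0 1;0 0 -0.05 0 0 0 1;0 0 -0.1 0 0 0 1;0 0 -0.2 0 0 0 1'
python3 -m jog '0 0 -0.2 0 0 0 1;0 0 0 0 0 0 1'
python3 - <<'E'
from h import *
need([412,349,420],0);a=cv2.imread("pics/top.png");snap("scene","pics/s3.png");w=snap("wrist","pics/w4.png")
im=cv2.imread("pics/s3.png");cv2.imwrite("pics/s3c.png",cv2.resize(im[80:280,230:480],None,fx=3,fy=3,interpolation=cv2.INTER_CUBIC))
E
```

```text
time: 9.8
tool_pos: [561.4, -28.6, 420.0]
tcp_rot: [-180.0, 0.0, -0.2]
ft_force: [0.7, -0.2, -0.8]
finger_gap: 55.2
grip_force: 74.6
time: 10.05
tool_pos: [562.1, -28.8, 442.8]
tcp_rot: [180.0, -0.3, -0.2]
ft_force: [-0.3, -0.5, -0.2]
finger_gap: 54.8
grip_force: 74.6
tcp [562.1 -28.8 442.8] [ 1.7996e+02 -3.1000e-01 -1.7000e-01] j6 82.0 shift units [-1.514 -3.774  0.217]
turn units [ 0.001 -0.005 -0.003]
```

View pics/s3c.png

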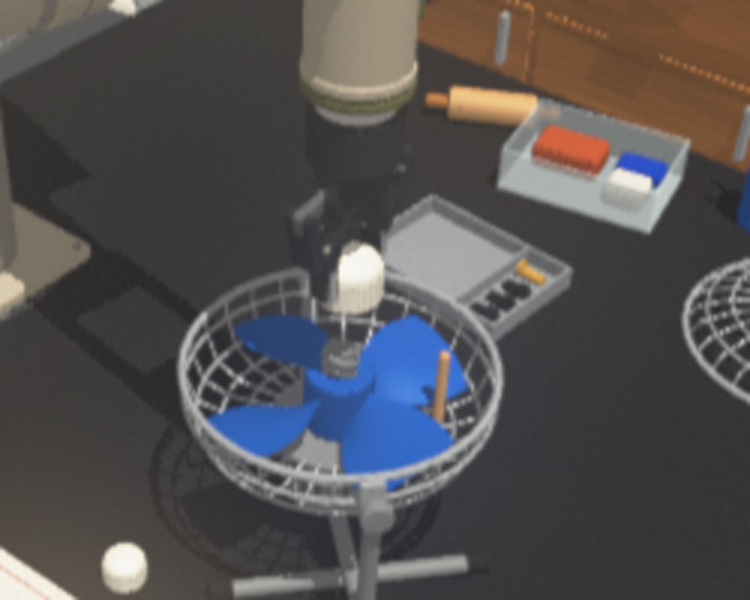

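The cap is off: the bare threaded boss shows and the cap hangs level in the gripper. Now I'll carry it to the tray.

```bash
python3 -m jog '-0.15 -0.38 0 0 0 0 1;-0.15 -0.38 0 0 0 0 1;-0.15 -0.38 0 0 0 0 1;-0.15 -0.38 0 0 0 0 1;-0.15 -0.38 0 0 0 0 1'
python3 -m jog '-0.15 -0.38 0 0 0 0 1;-0.15 -0.38 0 0 0 0 1;-0.15 -0.38 0 0 0 0 1;-0.15 -0.38 0 0 0 0 1;-0.15 -0.36 0 0 0 0 1'
python3 -m jog '0 0 0.5 0 0 0 1;0 0 0.5 0 0 0 1;0 0 0.5 0 0 0 1;0 0 0.4 0 0 0 1;0 0 0 0 0 0 1'
python3 - <<'E'
from h import *
snap("top","pics/t2.png");need([412,349,183],0);w=snap("wrist","pics/w5.png")
E
```

```text
time: 10.78
tool_pos: [486.2, 162.6, 438.1]
tcp_rot: [180.0, 0.1, -0.2]
ft_force: [-1.0, 0.0, -0.3]
finger_gap: 55.1
grip_force: 74.6
time: 11.4
tool_pos: [411.8, 350.8, 438.1]
tcp_rot: [179.9, 0.1, -0.2]
ft_force: [-0.7, 0.1, -1.0]
finger_gap: 54.7
grip_force: 74.6
time: 12.02
tool_pos: [410.6, 348.2, 244.6]
tcp_rot: [179.7, 0.5, -0.2]
ft_force: [-0.6, -0.4, -0.4]
finger_gap: 55.0
grip_force: 74.6
tcp [411.8 349.1 247.6] [179.85   0.22  -0.18] j6 125.0 shift units [ 0.005 -0.001  0.646]
turn units [ 0.003  0.004 -0.003]
```

View pics/w5.png

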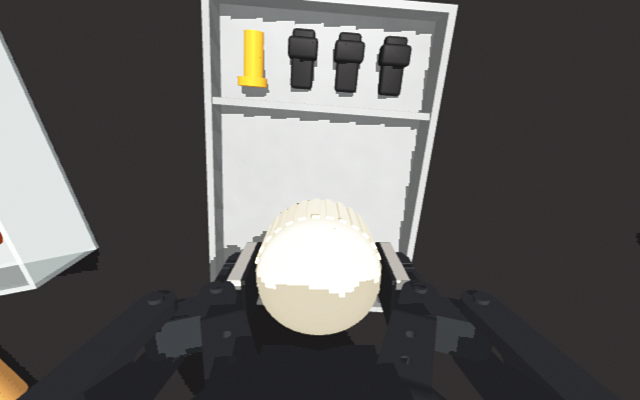

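The wrist view shows the divider top from (212,100) to (430,118), the left wall's inner edge at about (212,250), and the right wall's rim at about (437,100). I'll check the bay centre with these.

```bash
python3 - <<'E'
from h import *
f="pics/w5.png"
for q in ((216,103,24),(430,119,24),(223,111,4),(417,128,4),(216,250,4),(405,240,4),(207,0,24),(456,6,24)):print(q,ray(f,*q).round(1))
E
```

```text
(216, 103, 24) [485.8 410.3  24. ]
(430, 119, 24) [476.2 281.8  24. ]
(223, 111, 4) [480.8 412.4   4. ]
(417, 128, 4) [469.4 282.9   4. ]
(216, 250, 4) [379.3 427.1   4. ]
(405, 240, 4) [387.  284.4   4. ]
(207, 0, 24) [539.5 409.9  24. ]
(456, 6, 24) [536.3 273.7  24. ]
```

```bash
python3 -m jog '0 0 0.3 0 0 0 1;0 0 0.2 0 0 0 1;0 0 0.08 0 0 0 1;0 0 0 0 0 0 1;0 0 0 0 0 0 1'
python3 -m jog '0 0 0.02 0 0 0 1;0 0 0.01 0 0 0 1;0 0 0.01 0 0 0 1;0 0 0 0 0 0 1'
```

```text
time: 12.75
tool_pos: [413.4, 350.3, 193.0]
tcp_rot: [-179.9, -0.1, -0.2]
ft_force: [0.9, 0.7, -0.7]
finger_gap: 54.8
grip_force: 74.6
time: 13.25
tool_pos: [412.6, 349.6, 187.1]
tcp_rot: [180.0, 0.0, -0.2]
ft_force: [0.4, -0.2, -1.5]
finger_gap: 54.7
grip_force: 74.6
```

```bash
python3 -m jog '0 0 0.015 0 0 0 1;0 0 0.01 0 0 0 1;0 0 0 0 0 0 1'
python3 -m jog '0 0 0.01 0 0 0 1;0 0 0 0 0 0 1'
```

```text
time: 13.62
tool_pos: [412.6, 349.7, 184.6]
tcp_rot: [180.0, 0.0, -0.2]
ft_force: [-0.2, 0.2, -0.6]
finger_gap: 54.9
grip_force: 74.6
time: 13.88
tool_pos: [412.6, 349.7, 183.7]
tcp_rot: [180.0, 0.0, -0.2]
ft_force: [0.8, -0.8, -0.7]
finger_gap: 55.3
grip_force: 74.6
```

```bash
python3 -m jog '0 0 0.008 0 0 0 1;0 0 0 0 0 0 1'
python3 -m jog '0 0 0.006 0 0 0 1;0 0 0 0 0 0 1'
```

```text
time: 14.12
tool_pos: [412.7, 349.7, 182.9]
tcp_rot: [180.0, 0.0, -0.2]
ft_force: [0.4, 0.4, -0.7]
finger_gap: 54.9
grip_force: 74.6
time: 14.38
tool_pos: [412.7, 349.7, 182.8]
tcp_rot: [180.0, 0.0, -0.2]
ft_force: [-2.5, -2.8, 5.1]
finger_gap: 54.9
grip_force: 75.1
```

The wrist force rose to about 5 N, so the cap is on the bay floor. Releasing with a partial opening.

```bash
python3 -m jog '0 0 0 0 0 0 0;0 0 0 0 0 0 -0.4;0 0 0 0 0 0 -0.65;0 0 0 0 0 0 -0.65;0 0 0 0 0 0 -0.65' 20
python3 -m jog '0 0 -0.05 0 0 0 -0.65;0 0 -0.2 0 0 0 -0.65;0 0 -0.4 0 0 0 -0.65;0 0 -0.5 0 0 0 -0.65;0 0 -0.5 0 0 0 -0.65'
python3 -m jog '0 0 0 0 0 0 -0.65;0 0 0 0 0 0 -0.65'
python3 - <<'E'
from h import *
snap("wrist","pics/w6.png");snap("scene","pics/s4.png")
E
```

```text
time: 15.0
tool_pos: [412.7, 349.7, 182.3]
tcp_rot: [180.0, 0.0, -0.2]
ft_force: [1.1, -0.4, 0.6]
finger_gap: 70.7
grip_force: 0.0
time: 15.62
tool_pos: [412.5, 349.5, 349.2]
tcp_rot: [-180.0, -0.0, -0.2]
ft_force: [0.5, -0.5, -0.3]
finger_gap: 70.5
grip_force: 0.0
time: 15.88
tool_pos: [412.6, 349.6, 347.5]
tcp_rot: [-180.0, -0.0, -0.2]
ft_force: [0.5, 0.1, -0.0]
finger_gap: 70.5
grip_force: 0.0
```

View pics/w6.png

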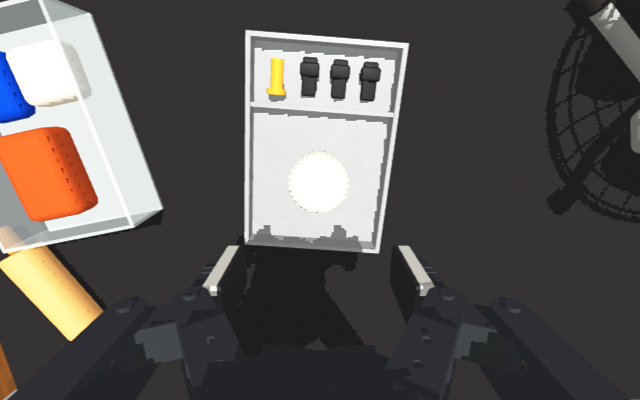

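View pics/s4.png

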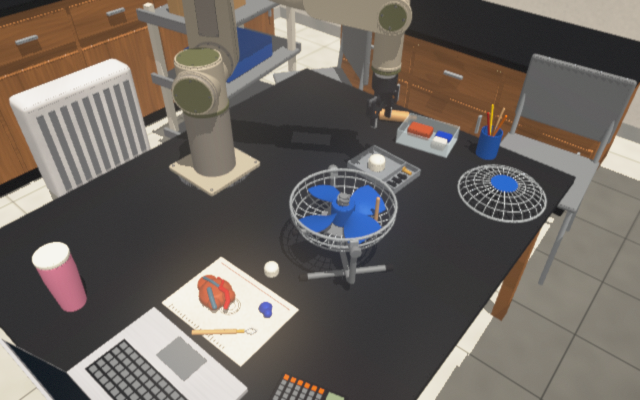

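The cap stands dome up in the middle of the wide bay: (318,182) in the wrist view, (377,161) in the scene view. The heart hasn't moved, and the gripper is clear of everything.

```bash
python3 -c "
from bench import *
print(hand_in())"
```

```text
the job is handed in; nothing more can be done
None
```

I unscrewed the spinner cap clockwise, lifted it off and set it dome up in the wide bay of the parts tray without dropping it; the heart was left where it lay, and the job was handed in at about 16 s, with no verdict shown.

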